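# Sweep the chocolate pieces off the chopping board into the tin on the scale

### The job

Sweep all three pieces of chocolate off the chopping board into the baking tin that stands on the kitchen scale right beside it, pushing them across the board with the fingertips and not picking any up. Leave the egg cup standing and the knife lying where they are on the board, and do not shove the tin or the blue mug on the counter.

Things in the scene. Friction and masses are not known exactly. Their poses are not given: they have to be found in the camera images.
- choc_a_mid (a point): Centre (half-way up) of the first of three equal pieces of dark brown chocolate lying on the chopping board: 34 mm (its x) by 28 mm (its y), 12 mm high, the top 4 mm stepped in by 4 mm all round; about 13 g; lies flat at any yaw, slides and does not roll.
- choc_b_mid (a point): Centre of the second piece of chocolate, equal to the first.
- choc_c_mid (a point): Centre of the third piece of chocolate, equal to the first.
- board: Wooden chopping board, fixed: 340 mm (its x) by 240 mm (its y), top surface flat and level at 64 mm above the counter, no rim. Origin at the centre of the board on the counter (z = 0); its x points roughly away from the robot. The tin stands beside one of its two long (340 mm) edges, on its +y or -y side.
- tin: Shallow open baking tin, loose on the scale: 280 mm (its x, parallel to the board's x) by 180 mm (its y), 34 mm high, walls 3 mm and floor about 3 mm. Origin at the centre of its underside, 18 mm above the counter, so its rim is 52 mm above the counter, 12 mm lower than the board's top. One 280 mm wall stands 3 mm from the board's long edge, centred along it.
- scale: Flat aluminium kitchen scale under the tin, fixed: platform 250 mm (its x) by 165 mm (its y), top 18 mm above the counter, with a low black console on its -x end. Origin at the centre of the platform on the counter, under the tin's centre at the start.
- eggcup_mid (a point): Centre (half-way up) of a white egg cup standing on the board beside the chocolate: 48 mm high, 44 mm across the mouth, loose, easily tipped. Its z axis points up.
- knife: Kitchen knife lying flat on the board along its far (+x) edge: 226 mm long along its own x (blade to +x), 27 mm wide, handle 15 mm high. Origin on its underside near the middle, where handle and blade meet.
- mug: Blue ceramic mug standing on the counter to the robot's right, 82 mm across, 95 mm high, with a handle. Origin at the centre of its underside.

How it is judged (in metres and radians):
At the end, for the whole second after the job is handed in: The centres of all three chocolate pieces lie inside the walls of the tin and below its rim; the tin stands level on the scale within 20 mm of where it stood, at rest; the egg cup is upright (within 0.2 rad); egg cup, knife and mug are within 20 mm of where they were (x of choc_a_mid in the frame of tin between -0.137 and 0.137 m and y of choc_a_mid in the frame of tin between -0.087 and 0.087 m and z of choc_a_mid in the frame of tin between 0 and 0.034 m and x of choc_b_mid in the frame of tin between -0.137 and 0.137 m and y of choc_b_mid in the frame of tin between -0.087 and 0.087 m and z of choc_b_mid in the frame of tin between 0 and 0.034 m and x of choc_c_mid in the frame of tin between -0.137 and 0.137 m and y of choc_c_mid in the frame of tin between -0.087 and 0.087 m and z of choc_c_mid in the frame of tin between 0 and 0.034 m and distance of each of tin, eggcup_mid, knife, mug from where it was at the start of the episode below 0.02 m and angle between tin's own z axis and vertical below 0.08 rad and linear speed of tin below 0.02 m/s and angle between eggcup_mid's own z axis and vertical below 0.2 rad); the robot touches nothing.
It fails at once if a chocolate piece is lifted (its centre more than 90 mm above the counter, 20 mm above where it lies on the board) (height (world z) of any of choc_a_mid, choc_b_mid, choc_c_mid above 0.09 m).
It fails at once if the egg cup is knocked over or pushed more than 20 mm (distance of eggcup_mid from where it was at the start of the episode above 0.02 m or angle between eggcup_mid's own z axis and vertical above 0.5 rad).
It fails at once if the knife is moved more than 20 mm (distance of knife from where it was at the start of the episode above 0.02 m).
It fails at once if the tin is shoved or lifted more than 20 mm (distance of tin from where it was at the start of the episode above 0.02 m).
It fails at once if the mug is moved more than 20 mm (distance of mug from where it was at the start of the episode above 0.02 m).
It also fails if it takes over 67 s, if anything falls off the work surface, if the arm or the gripper's body presses on something with over 40 N, if the wrist force passes 120 N, or if a joint passes its speed limit or range.

### The arm

A 6-joint arm with a two-finger parallel gripper is mounted at the origin on the work surface. World frame = base frame: x ahead of the robot, y to its left, z up, the work surface at z = 0. Lengths are in mm, angles in rad, forces in N, time in s.
With the tool pointing down it reaches from about 275 to 825 mm from the base axis. Payload 5.2 kg.
Tool frame: the origin (TCP) lies at the very end of the fingers, on their centre line; the grasp point (between the pads) lies 19 mm behind it; z points along the fingers, x is the direction in which the jaws open and shut, and the axes are right-handed (so a half turn about z gives the same grasp; the last joint's range is limited). The gripper opens to 93 mm and grips with 3 to 60 N. Pads are 15 mm wide; open, the fingers measure 128 mm over their backs; the gripper's body (75 mm by 188 mm) begins 65 mm behind the grasp point.
Start: joints at [-0.203, 0.259, 1.535, -0, 1.348, -0.203], TCP at [550.004, 0.023, 193.353] pointing down, gripper open.
Joint ranges: [-3.14, 3.14], [-0.91, 2.08], [0.19, 2.58], [-1.22, 4.36], [0.22, 2.71], [-3.12, 3.12]. Speed limits (rad/s): [2.57, 2.57, 3.14, 3.14, 3.14, 3.14].

### API

Orientations are given as a rotation vector (axis times angle).
In Python, from cell import observe, capture, camera_params, close_job, regions_of, mark_of gives the robot as it stands. The module is installed in compiled form; this text tells all that it offers.
- The arm moves only by the tool play_rows, never from a script. Its arguments are lists of equal length, an entry for each row: "xyz": the shift along the tool's x, y, z in units of 0.025 m (1.0 is 0.025 m), a list of three; "yaw": the turn about the tool's z in units of 6 degrees (1.0 is 6 degrees); "hand": the gripper's target within -1 to 1 (fully open at 1, half-way at 0, shut at -1). In form: {"xyz": [[x, y, z], ...], "yaw": [yaw, ...], "hand": [hand, ...]}. A call has exactly 5 rows; each row shifts and turns the pose as measured when the row begins, along the tool's axes as they then stand; what a row does not reach is not made up. A row lasts 1/12 s, in which the tool goes at most 41.7 mm and 7.16 degrees, less where a joint would pass 70% of its speed; a pose out of reach is approached as far as the arm can. A call with a number of a shift or a turn outside -1 to 1 is refused whole. A call with a gripper value outside its range is refused whole. The fingers move at their own pace and stop on an object; the grip force is fixed at half the most. Time passes only in rows, so rows that do not move let the fingers close, or fill a call up. It gives the time, the measured TCP pose, the force and the opening at its end, in the units of the state.
- observe(): the state, without advancing time (a new reading comes with each control period).
- capture(name): name is "scene" or "side" or "wrist"; returns the picture (384x512x3 uint8, blue, green, red); there is no depth.
- camera_params(name): a dict with "fovy" (degrees; the focal length in pixels is half the picture's height over the tangent of half this angle, whatever the lens; pixels are square), "cx", "cy" (the principal point, pixels), "cam_to_world" (4x4, takes a point from camera to world coordinates); the wrist camera has in their place "hand_eye" (4x4, takes a point from camera to tool coordinates, whose origin is the TCP and whose axes are the tool frame's). Camera axes: x right, y up, looking along -z (the intrinsics and any distortion apply to the point x, -y, -z); pixel columns grow to the right and rows downward; lengths in mm; the calibration is good to about 2 mm. A picture is of the moment at which its call begins: read the wrist's pose just before it. camera_params takes no time and is no camera call.
- close_job(): hands the job in, once; it reports no verdict.
Trained networks look in the newest picture that a camera, given by its name, has taken for a name from the list of things; names that differ only in an ending like _2 or _b are one class to them, and where a whole thing is asked for, a point or a joint stands for the part that bears it (a point fixed in the world has none). Each returns a list of dicts, best first, with "score" (0 to 1); they miss things now and then, are a little off and sometimes report something else, mostly with a low value. They report only what shows in the picture. A call takes as long as a camera call.
- regions_of(name, camera): "region" (384x512 bool, what is visible of it) and "pixel" ([column, row] in pixels, amid what is visible of it).
- mark_of(name, camera): "pixel" ([column, row] in pixels: a listed point, or the origin of a listed thing).
The state is a dict: "time_s": time; "joints": joint angles; "joint_velocities": joint speeds; "joint_efforts": joint torques, N m; "tcp_pos": TCP position; "eef_rot": TCP orientation; "wrist_force": force on the tool from outside, world axes, zero at the start; "moment": the same for the moment, N m; "finger_gap": finger opening in mm.
Only numpy, scipy, OpenCV 4.12 (cv2) and the standard library are available. Lean on these libraries where they do the work, as an engineer would, in place of code of your own. Each camera call takes 0.05 s, during which the arm holds its last target. There are 200 camera calls.

## Working session

There is one attempt and no reset: what is moved stays moved. The work goes in short steps, Python scripts to look and compute and a tool call to move; the robot and the scene stay as the last step left them, time stands still between calls to the robot, and variables do not carry over. Pictures are saved under pics/ and viewed, about 8 in all and at most 12, crops included, and the job is handed in when it is done.

Besides the shell and the picture viewer there is one more tool, called after "Call:" as name([rows], argument=value, ...), one row to a line, values as JSON. play_rows: Moves the arm, as the interface text tells. Shifts and turns lie within -1 to 1; 1 stands for 0.025 m of shift or 6 degrees of turn. Its arguments: {"type":"object","properties":{"xyz":{"type":"array"},"yaw":{"type":"array"},"hand":{"type":"array"}},"required":["xyz","yaw","hand"]}

```bash
mkdir -p pics
cat > h.py <<'E'
import numpy as np, cv2
from scipy.spatial.transform import Rotation as R
from cell import *
def ray(name,px,st=None):
    p=camera_params(name); f=192/np.tan(np.radians(p["fovy"])/2)
    d=np.array([(px[0]-p["cx"])/f,-(px[1]-p["cy"])/f,-1.])
    if "cam_to_world" in p: T=np.array(p["cam_to_world"])
    else:
        st=st or observe(); W=np.eye(4); W[:3,:3]=R.from_rotvec(st["eef_rot"]).as_matrix(); W[:3,3]=st["tcp_pos"]
        T=W@np.array(p["hand_eye"])
    return T[:3,3],T[:3,:3]@d
def at(name,px,z,st=None):
    o,d=ray(name,px,st); return (o+d*(z-o[2])/d[2]).round(0)
E
python3 - <<'E'
from h import *
print(observe()); 
for n in("scene","side","wrist"):
    print({k:np.round(v,2).tolist() for k,v in camera_params(n).items()})
    st=observe(); im=capture(n); cv2.imwrite(f"pics/{n}0.png",im)
    for t,z in(("choc_a_mid",70),("eggcup_mid",88),("knife",64),("tin",18),("board",0),("mug",0),("scale",0)):
        for m in mark_of(t,n)[:4]: print(n,t,round(m["score"],2),np.round(m["pixel"]),at(n,m["pixel"],z,st))
cv2.imwrite("pics/a.png",np.hstack([cv2.imread(f"pics/{n}0.png") for n in("scene","wrist")])[:,:])
E
```

```text
{'time_s': 0.0, 'joints': array([-2.02791998e-01,  2.59366287e-01,  1.53604377e+00, -1.94301246e-06,
        1.34800863e+00, -2.02817225e-01]), 'joint_velocities': array([-0.00137901, -0.00084498,  0.00063767, -0.00269481, -0.00154359,
        0.00216656]), 'joint_efforts': array([ 2.41929010e-04, -4.37298238e+01, -2.84004611e+01,  7.19661056e-02,
        4.11791797e-02, -1.14769305e-04]), 'tcp_pos': array([5.49421724e+02, 1.46023872e-01, 1.92521002e+02]), 'eef_rot': array([-3.14122546e+00, -4.02990508e-05,  2.80980508e-03]), 'wrist_force': array([-0.32226065, -0.1249313 ,  0.07819446]), 'moment': array([ 0.01400532,  0.01570809, -0.00125704]), 'finger_gap': 93.09908046110606}
{'fovy': 43.05, 'cx': 254.15, 'cy': 189.91, 'cam_to_world': [[-0.84, -0.46, 0.28, 940.92], [0.54, -0.73, 0.43, 321.93], [0.01, 0.51, 0.86, 1063.33], [0.0, 0.0, 0.0, 1.0]]}
scene choc_a_mid 0.56 [289. 215.] [587. -75.  70.]
scene eggcup_mid 0.81 [312. 168.] [ 474. -143.   88.]
scene knife 0.86 [245. 238.] [702. -83.  64.]
scene tin 0.93 [351. 280.] [545. 116.  18.]
scene board 0.6 [290. 216.] [ 562. -100.    0.]
[... 354 characters left out ...]
 [ 639. -124.   88.]
side knife 0.69 [280. 174.] [706. -95.  64.]
side tin 0.75 [190. 156.] [537. 111.  18.]
side board 0.58 [224. 212.] [ 553. -101.    0.]
side mug 0.87 [347. 331.] [ 660. -489.    0.]
side mug 0.41 [197. 213.] [489. -76.   0.]
{'fovy': 61.86, 'cx': 257.4, 'cy': 191.87, 'hand_eye': [[1.0, -0.0, 0.0, 0.45], [-0.0, -0.96, -0.26, -74.58], [0.0, 0.26, -0.96, -191.74], [0.0, 0.0, 0.0, 1.0]]}
wrist choc_a_mid 0.67 [293. 240.] [588. -65.  70.]
wrist choc_a_mid 0.23 [400. 256.] [704. -84.  70.]
wrist eggcup_mid 0.78 [187. 318.] [ 474. -148.   88.]
wrist knife 0.8 [397. 255.] [704. -85.  64.]
wrist tin 0.67 [248.  70.] [541. 110.  18.]
wrist board 0.7 [266. 247.] [ 561. -106.    0.]
```

View pics/scene0.png

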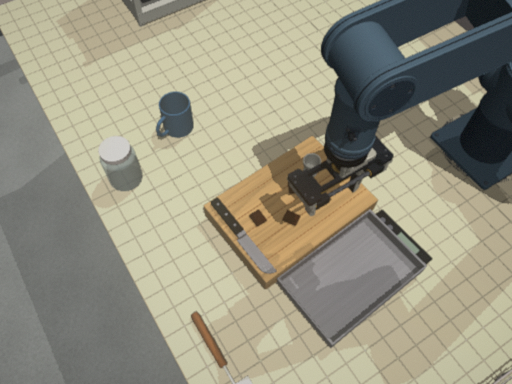

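View pics/wrist0.png

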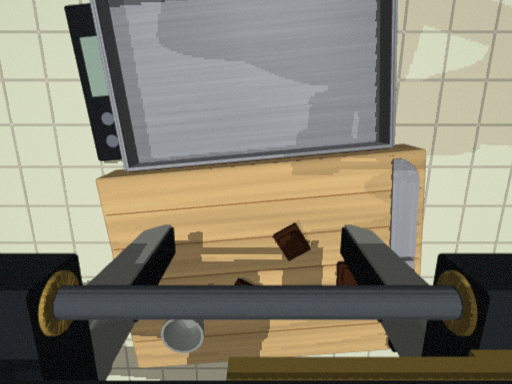

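The scene shows the tin on the +y side (front right in the picture) and the knife along the far edge, with its handle at about (222,210). Two chocolates are at (258,217) and (291,217). The wrist picture shows chocolates at (293,240), (243,285, partly hidden) and (347,273, partly hidden), with the egg cup at (182,335). Next I'll retreat to -y and up for a clear view.

Run:
```python
from h import *
for px,z in (((98,180),64),((425,148),64),((293,240),76),((243,281),76),((345,270),76),((130,166),52),((396,146),52),((405,160),66),((125,3),52)): print(px,at("wrist",px,z))
for px,z in (((258,217),70),((205,208),64),((268,283),64),((377,200),64)): print(px,at("scene",px,z))
```

```text
(98, 180) [386.  -1.  64.]
(425, 148) [718.  32.  64.]
(293, 240) [587. -62.  76.]
(243, 281) [ 535. -110.   76.]
(345, 270) [644. -97.  76.]
(130, 166) [416.  11.  52.]
(396, 146) [694.  32.  52.]
(405, 160) [699.  20.  66.]
(125, 3) [427. 165.  52.]
(258, 217) [ 650. -108.   70.]
(205, 208) [ 740. -197.   64.]
(268, 283) [716.  35.  64.]
(377, 200) [386.   1.  64.]
```

Call:
play_rows([
  [0, 1, -0.6],
  [0, 1, -0.6],
  [0, 1, -0.6],
  [0, 1, 0],
  [0, 1, 0],
], yaw=[0, 0, 0, 0, 0], hand=[-1, -1, -1, -1, -1])

```text
time_s: 1.62
tcp_pos: [549.4, -123.5, 239.4]
eef_rot: [-3.139, -0.014, 0.003]
wrist_force: [-0.3, -0.1, 0.1]
finger_gap: 64.6
```

Run:
```python
from h import *
st=observe(); im=capture("wrist"); cv2.imwrite("pics/w1.png",im); print(st["tcp_pos"],st["finger_gap"],st["time_s"])
for t,z in(("choc_a_mid",70),("eggcup_mid",88),("knife",64),("tin",18),("board",0)):
    for m in mark_of(t,"wrist")[:5]: print(t,round(m["score"],2),np.round(m["pixel"]),at("wrist",m["pixel"],z,st))
```

```text
[ 549.4490093  -123.54639105  239.4388633 ] 64.60922281263355 1.6167
choc_a_mid 0.77 [292. 122.] [588. -68.  70.]
eggcup_mid 0.6 [190. 200.] [ 474. -154.   88.]
knife 0.65 [396. 140.] [707. -87.  64.]
board 0.95 [266. 146.] [ 560. -103.    0.]
```

View pics/w1.png

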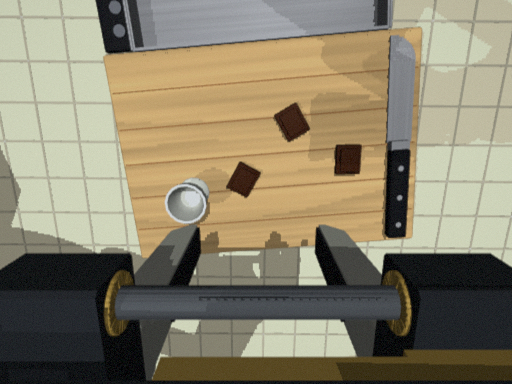

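Clear view: chocolates at (292,122), (243,179) and (348,160), egg cup at about (190,200), and the knife's left edge at column 387.

Run:
```python
from h import *
st=observe()
im=cv2.imread("pics/w1.png")
for r in regions_of("choc_a_mid","wrist"): print("choc",r["score"],r["pixel"])
hsv=cv2.cvtColor(im,cv2.COLOR_BGR2HSV); m=((hsv[...,2]<110)&(hsv[...,1]>110)).astype(np.uint8); m[230:]=0
n,l,s,c=cv2.connectedComponentsWithStats(m)
for i in range(1,n):
    if s[i,4]>150:
        pts=np.argwhere(l==i)[:,::-1].astype(float)
        w=np.array([at("wrist",p,73,st) for p in pts[::3]])
        print(s[i],c[i].round(),at("wrist",c[i],73,st),"x",w[:,0].min(),w[:,0].max(),"y",w[:,1].min(),w[:,1].max())
for p,z in (((187,203),112),((209,200),112),((197,192),88),((388,145),72),((386,232),72),((388,38),66),((106,56),64),((421,28),64),((412,238),64),((142,251),64)): print(p,at("wrist",p,z,st))
```

```text
choc 0.81 [291.3, 123.2]
[274 103  36  39 817] [292. 122.] [586. -65.  73.] x 566.0 605.0 y -86.0 -45.0
[334 144  28  31 780] [347. 159.] [ 650. -105.   73.] x 635.0 664.0 y -123.0 -88.0
[226 162  35  36 708] [243. 179.] [ 532. -130.   73.] x 513.0 552.0 y -150.0 -110.0
(187, 203) [ 476. -147.  112.]
(209, 200) [ 499. -143.  112.]
(197, 192) [ 482. -141.   88.]
(388, 145) [694. -89.  72.]
(386, 232) [ 703. -193.   72.]
(388, 38) [683.  21.  66.]
(106, 56) [386.   1.  64.]
(421, 28) [717.  31.  64.]
(412, 238) [ 740. -204.   64.]
(142, 251) [ 405. -225.   64.]
```

Call:
play_rows([
  [0, 0, 0],
  [0.85, -0.33, 0.4],
  [0.85, -0.33, 0.4],
  [0, 0, 1],
  [0, 0, 1],
], yaw=[-0.92, 0, 0, 0, 0], hand=[-1, -1, -1, -1, -1])

```text
time_s: 2.38
tcp_pos: [594.6, -94.6, 173.2]
eef_rot: [3.135, 0.184, 0.013]
wrist_force: [-0.3, 0.4, -1.3]
finger_gap: 3.1
```

```bash
cat > uv.py <<'E'
from h import *
s=observe(); p=s["tcp_pos"]; c,n=np.cos(.096),np.sin(.096)
print("u",round(c*p[0]+n*p[1],1),"v",round(-n*p[0]+c*p[1],1),"z",round(p[2],1),"xaxis",R.from_rotvec(s["eef_rot"]).as_matrix()[:,0].round(3),"zax",R.from_rotvec(s["eef_rot"]).as_matrix()[:,2].round(3),s["finger_gap"],s["wrist_force"].round(1),s["time_s"])
E
python3 uv.py
```

```text
u 582.8 v -151.1 z 173.2 xaxis [0.993 0.117 0.008] zax [ 0.009 -0.    -1.   ] 3.1327080665181297 [-0.3  0.4 -1.3] 2.3833
```

Call:
play_rows([
  [-0.2, 0.35, 0.9],
  [0, 0, 0.9],
  [0, 0, 0.9],
  [0, 0, 0.6],
  [0, 0, 0],
], yaw=[0.2, 0, 0, 0, 0], hand=[-1, -1, -1, -1, -1])

```text
time_s: 2.8
tcp_pos: [588.7, -94.8, 81.9]
eef_rot: [-3.134, -0.166, -0.003]
wrist_force: [-0.6, 1.3, 0.2]
finger_gap: 0.3
```

```bash
python3 uv.py
```

```text
u 576.9 v -150.7 z 81.9 xaxis [0.994 0.106 0.002] zax [ 0.001  0.004 -1.   ] 0.28769759656816857 [-0.6  1.3  0.2] 2.8
```

Call:
play_rows([
  [0, 0.4, 0],
  [0, 0, 0],
  [0, 0, 0.3],
  [0, 0, 0.25],
  [0, 0, 0],
], yaw=[0, 0, 0, 0, 0], hand=[-1, -1, -1, -1, -1])

```text
time_s: 3.22
tcp_pos: [592.1, -103.9, 70.6]
eef_rot: [-3.135, -0.172, -0.009]
wrist_force: [0.2, 0.3, 0.2]
finger_gap: 0.6
```

```bash
python3 uv.py
```

```text
u 579.4 v -160.1 z 70.6 xaxis [0.994 0.109 0.006] zax [ 0.006  0.002 -1.   ] 0.5725309294506318 [0.2 0.3 0.2] 3.2167
```

Call:
play_rows([
  [0, 0, 0.13],
  [-0.05, -0.4, 0],
  [0, -0.4, 0],
  [0, -0.4, 0],
  [0, -0.4, 0],
], yaw=[0.1, 0, 0, 0, 0], hand=[-1, -1, -1, -1, -1])

```text
time_s: 3.63
tcp_pos: [587.4, -63.0, 68.3]
eef_rot: [-3.137, -0.149, -0.013]
wrist_force: [-0.0, -0.4, -0.1]
finger_gap: 0.7
```

```bash
python3 uv.py
```

```text
u 578.7 v -119.0 z 68.3 xaxis [0.995 0.095 0.008] zax [ 0.008  0.001 -1.   ] 0.702335439621947 [-0.  -0.4 -0.1] 3.6333
```

Call:
play_rows([
  [0, -0.4, 0],
  [0, -0.4, 0],
  [0, -0.4, 0],
  [0, -0.4, 0],
  [0, -0.4, 0],
], yaw=[0, 0, 0, 0, 0], hand=[-1, -1, -1, -1, -1])

```text
time_s: 4.05
tcp_pos: [581.9, -5.7, 69.1]
eef_rot: [-3.137, -0.153, -0.015]
wrist_force: [-0.2, 0.4, 0.7]
finger_gap: 0.4
```

```bash
python3 uv.py
python3 - <<'E'
from h import *
im=np.vstack([capture("wrist")[:240],capture("side")[100:260]]); cv2.imwrite("pics/p1.png",im)
E
```

```text
u 578.6 v -61.4 z 69.1 xaxis [0.995 0.097 0.009] zax [ 0.009  0.002 -1.   ] 0.4478951932502366 [-0.2  0.4  0.7] 4.05
```

View pics/p1.png

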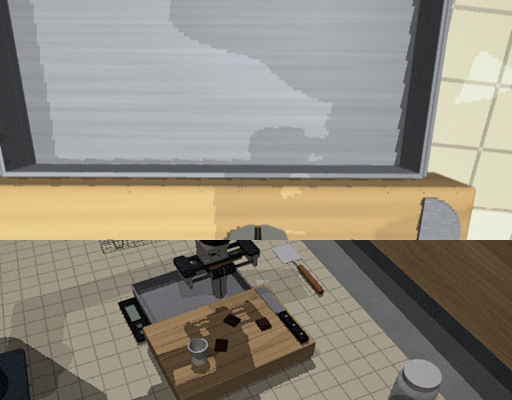

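Run:
```python
from h import *
for n in("side","scene"):
    im=capture(n); cv2.imwrite(f"pics/{n}2.png",im)
    p=camera_params(n);T=np.linalg.inv(np.array(p["cam_to_world"]));f=192/np.tan(np.radians(p["fovy"])/2)
    def pr(w):
        c=T@np.r_[w,1]; return (p["cx"]-f*c[0]/c[2]),(p["cy"]+f*c[1]/c[2])
    print(n,"tcp px",np.round(pr(observe()["tcp_pos"])),"A",np.round(pr([587,-65,70])))
    for m in mark_of("choc_a_mid",n): print(m["score"],np.round(m["pixel"]),at(n,m["pixel"],70))
a=cv2.imread("pics/side2.png")[110:230,150:310]; b=cv2.imread("pics/scene2.png")[150:270,220:380]
cv2.imwrite("pics/p2.png",np.hstack([cv2.resize(x,None,fx=2.5,fy=2.5,interpolation=2) for x in(a,b)]))
```

```text
side tcp px [220. 164.] A [231. 178.]
0.52 [232. 176.] [593. -57.  70.]
0.25 [224. 212.] [ 533. -159.   70.]
scene tcp px [308. 237.] A [291. 218.]
0.4 [292. 218.] [585. -66.  70.]
```

View pics/p2.png

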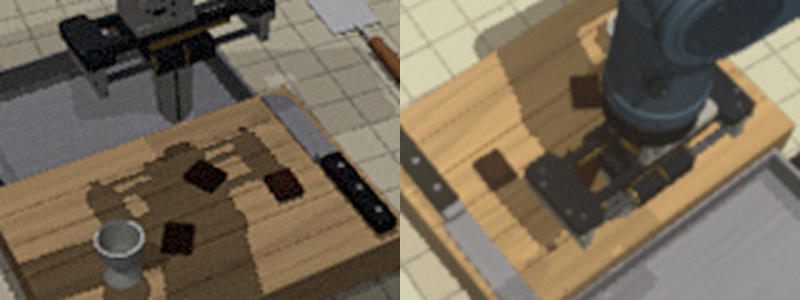

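The chocolates haven't moved: the finger passed over piece A with almost no force, and the side view shows the tip about 5 px higher than predicted. I'll probe gently downward on bare board to find the true tip height.

Call:
play_rows([
  [0, 0, 0.1],
  [0, 0, 0.1],
  [0, 0, 0.0],
  [0, 0, 0.0],
  [0, 0, 0],
], yaw=[0, 0, 0, 0, 0], hand=[-1, -1, -1, -1, -1])

```text
time_s: 4.77
tcp_pos: [582.4, -10.1, 63.1]
eef_rot: [-3.138, -0.146, -0.014]
wrist_force: [0.5, -0.7, 0.7]
finger_gap: 0.3
```

Call:
play_rows([
  [0, 0, 0.1],
  [0, 0, 0.1],
  [0, 0, 0.0],
  [0, 0, 0.0],
  [0, 0, 0],
], yaw=[0, 0, 0, 0, 0], hand=[-1, -1, -1, -1, -1])

```text
time_s: 5.18
tcp_pos: [582.4, -10.5, 57.3]
eef_rot: [-3.138, -0.145, -0.014]
wrist_force: [0.7, 0.3, -0.1]
finger_gap: 0.5
```

Call:
play_rows([
  [0, 0, 0.08],
  [0, 0, 0.0],
  [0, 0, 0.08],
  [0, 0, 0.0],
  [0, 0, 0],
], yaw=[0, 0, 0, 0, 0], hand=[-1, -1, -1, -1, -1])

```text
time_s: 5.6
tcp_pos: [582.6, -10.3, 53.1]
eef_rot: [-3.138, -0.146, -0.014]
wrist_force: [0.4, 0.1, -0.1]
finger_gap: 0.8
```

Call:
play_rows([
  [0, 0, 0.08],
  [0, 0, 0.0],
  [0, 0, 0.0],
  [0, 0, 0.0],
  [0, 0, 0],
], yaw=[0, 0, 0, 0, 0], hand=[-1, -1, -1, -1, -1])

```text
time_s: 6.02
tcp_pos: [582.7, -10.3, 50.9]
eef_rot: [-3.138, -0.146, -0.014]
wrist_force: [0.2, 0.5, 0.2]
finger_gap: 0.3
```

Call:
play_rows([
  [0, 0, 0.08],
  [0, 0, 0.0],
  [0, 0, 0.0],
  [0, 0, 0.0],
  [0, 0, 0],
], yaw=[0, 0, 0, 0, 0], hand=[-1, -1, -1, -1, -1])

```text
time_s: 6.43
tcp_pos: [582.7, -10.3, 48.7]
eef_rot: [-3.138, -0.146, -0.014]
wrist_force: [1.2, 0.8, -0.1]
finger_gap: 0.2
```

```bash
python3 uv.py
python3 - <<'E'
from h import *
im=capture("side"); a=im[110:230,150:310]; cv2.imwrite("pics/p3.png",cv2.resize(a,None,fx=4,fy=4,interpolation=2))
E
```

```text
u 579.0 v -66.1 z 48.7 xaxis [0.996 0.093 0.009] zax [ 0.009  0.001 -1.   ] 0.19380900343478824 [ 1.2  0.8 -0.1] 6.4333
```

View pics/p3.png

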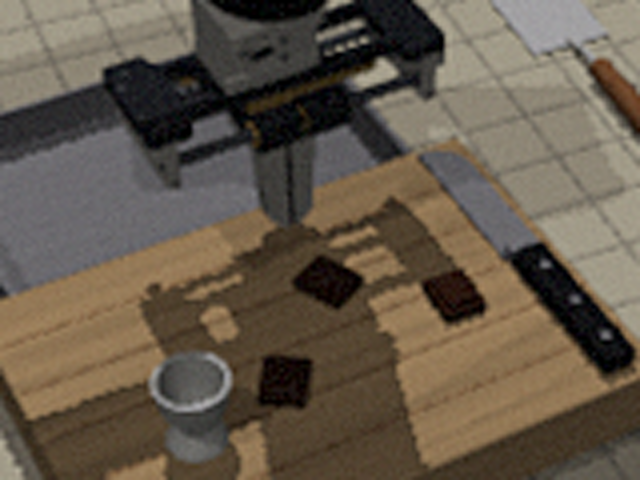

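The tip shadow nearly meets the tip, at about (222,165) in the side picture, so the true tip is about 20 mm above the reported z. Continuing down by small steps.

Call:
play_rows([
  [0, 0, 0.08],
  [0, 0, 0.0],
  [0, 0, 0.0],
  [0, 0, 0.0],
  [0, 0, 0],
], yaw=[0, 0, 0, 0, 0], hand=[-1, -1, -1, -1, -1])

```text
time_s: 6.9
tcp_pos: [582.7, -10.3, 46.5]
eef_rot: [-3.138, -0.146, -0.014]
wrist_force: [0.4, 0.0, -1.3]
finger_gap: 0.4
```

Call:
play_rows([
  [0, 0, 0.08],
  [0, 0, 0.0],
  [0, 0, 0.0],
  [0, 0, 0.0],
  [0, 0, 0],
], yaw=[0, 0, 0, 0, 0], hand=[-1, -1, -1, -1, -1])

```text
time_s: 7.32
tcp_pos: [582.7, -10.3, 44.2]
eef_rot: [-3.138, -0.146, -0.014]
wrist_force: [-0.0, 0.1, 0.2]
finger_gap: 0.6
```

Call:
play_rows([
  [0, 0, 0.08],
  [0, 0, 0.0],
  [0, 0, 0.0],
  [0, 0, 0.0],
  [0, 0, 0],
], yaw=[0, 0, 0, 0, 0], hand=[-1, -1, -1, -1, -1])

```text
time_s: 7.73
tcp_pos: [582.8, -10.3, 42.0]
eef_rot: [-3.138, -0.146, -0.014]
wrist_force: [0.7, -0.6, 0.1]
finger_gap: 0.7
```

Call:
play_rows([
  [0, 0, 0.06],
  [0, 0, 0.0],
  [0, 0, 0.0],
  [0, 0, 0.0],
  [0, 0, 0],
], yaw=[0, 0, 0, 0, 0], hand=[-1, -1, -1, -1, -1])

```text
time_s: 8.15
tcp_pos: [582.8, -10.3, 40.4]
eef_rot: [-3.138, -0.146, -0.014]
wrist_force: [-0.0, -0.1, -0.7]
finger_gap: 0.4
```

Call:
play_rows([
  [0, 0, 0.06],
  [0, 0, 0.0],
  [0, 0, 0.0],
  [0, 0, 0.0],
  [0, 0, 0],
], yaw=[0, 0, 0, 0, 0], hand=[-1, -1, -1, -1, -1])

```text
time_s: 8.57
tcp_pos: [583.1, -10.4, 39.0]
eef_rot: [-3.138, -0.146, -0.015]
wrist_force: [-0.4, -0.4, 0.8]
finger_gap: 0.7
```

```bash
python3 uv.py
python3 - <<'E'
from h import *
im=capture("side"); a=im[130:200,190:270]; cv2.imwrite("pics/p4.png",cv2.resize(a,None,fx=6,fy=6,interpolation=2))
p=camera_params("side");T=np.linalg.inv(np.array(p["cam_to_world"]));f=192/np.tan(np.radians(p["fovy"])/2)
for z in(39,54,64,69,74):
    c=T@np.array([582.8,-10.3,z,1]);print(z,((p["cx"]-f*c[0]/c[2])-190)*6,((p["cy"]+f*c[1]/c[2])-130)*6)
E
```

```text
u 579.4 v -66.2 z 39.0 xaxis [0.996 0.093 0.01 ] zax [ 0.01   0.001 -1.   ] 0.6501629749994298 [-0.4 -0.4  0.8] 8.5667
39 190.14116613127413 262.5677023922444
54 188.72595549816003 236.79984834830162
64 187.7664463185821 219.32930939483288
69 187.2817826523036 210.50465649805312
74 186.79380146488296 201.61959888230285
```

View pics/p4.png

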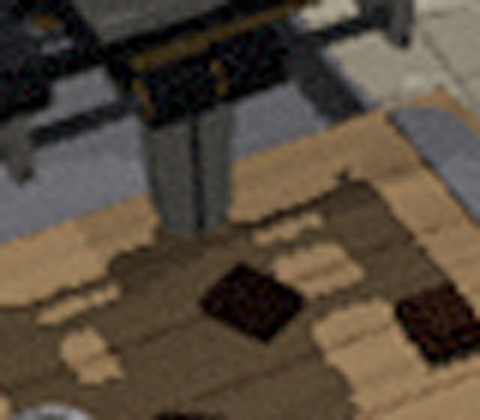

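Call:
play_rows([
  [0, 0, 0.06],
  [0, 0, 0.0],
  [0, 0, 0.0],
  [0, 0, 0.0],
  [0, 0, 0],
], yaw=[0, 0, 0, 0, 0], hand=[-1, -1, -1, -1, -1])

```text
time_s: 9.03
tcp_pos: [583.5, -10.4, 39.7]
eef_rot: [3.138, 0.146, 0.018]
wrist_force: [-0.7, 0.1, -0.1]
finger_gap: 0.2
```

Call:
play_rows([
  [0, 0, 0.06],
  [0, 0, 0.0],
  [0, 0, 0.0],
  [0, 0, 0.0],
  [0, 0, 0],
], yaw=[0, 0, 0, 0, 0], hand=[-1, -1, -1, -1, -1])

```text
time_s: 9.45
tcp_pos: [583.8, -10.5, 39.0]
eef_rot: [3.138, 0.146, 0.019]
wrist_force: [-0.4, 0.0, 3.4]
finger_gap: 0.6
```

Contact: the reported z stays at 39 and the force rises to 3.4 N, so the true tip is 25 mm above the reported TCP. Pushing height is therefore a reported z of about 42. Going back behind piece A.

Call:
play_rows([
  [0, 0, -1],
  [0, 0.5, -0.4],
  [0, 1, 0],
  [0, 1, 0],
  [0, 1, 0],
], yaw=[0, 0, 0, 0, 0], hand=[-1, -1, -1, -1, -1])

```text
time_s: 9.87
tcp_pos: [590.7, -97.1, 73.9]
eef_rot: [-3.137, -0.159, -0.015]
wrist_force: [0.0, -0.0, -0.7]
finger_gap: 0.5
```

```bash
python3 uv.py
```

```text
u 578.7 v -153.3 z 73.9 xaxis [0.995 0.101 0.009] zax [ 0.009  0.001 -1.   ] 0.49514793966882065 [ 0.  -0.  -0.7] 9.8667
```

Call:
play_rows([
  [0, 0.2, 0],
  [0, 0, 0.5],
  [0, 0, 0.5],
  [0, 0, 0.1],
  [0, 0, 0],
], yaw=[0, 0, 0, 0, 0], hand=[-1, -1, -1, -1, -1])

```text
time_s: 10.28
tcp_pos: [592.7, -112.2, 45.2]
eef_rot: [3.136, 0.146, 0.019]
wrist_force: [0.1, 0.0, 0.1]
finger_gap: 0.4
```

```bash
python3 uv.py
```

```text
u 579.2 v -168.5 z 45.2 xaxis [0.996 0.093 0.012] zax [ 0.012 -0.002 -1.   ] 0.44586512354282937 [0.1 0.  0.1] 10.2833
```

Call:
play_rows([
  [0, 0, 0.12],
  [-0.05, -0.3, 0],
  [0, -0.4, 0],
  [0, -0.4, 0],
  [0, -0.4, 0],
], yaw=[0, 0, 0, 0, 0], hand=[-1, -1, -1, -1, -1])

```text
time_s: 10.7
tcp_pos: [588.0, -73.0, 42.8]
eef_rot: [3.135, 0.144, 0.02]
wrist_force: [-0.7, 0.2, -0.3]
finger_gap: 0.5
```

Call:
play_rows([
  [0, -0.4, 0.02],
  [0, -0.4, 0.02],
  [0, -0.4, 0],
  [0, -0.3, 0],
  [0, 0, 0],
], yaw=[0, 0, 0, 0, 0], hand=[-1, -1, -1, -1, -1])

```text
time_s: 11.12
tcp_pos: [583.8, -26.6, 42.9]
eef_rot: [3.136, 0.152, 0.022]
wrist_force: [-0.9, -0.4, -0.1]
finger_gap: 0.1
```

```bash
python3 uv.py
python3 - <<'E'
from h import *
im=capture("side"); a=im[130:230,180:280]; cv2.imwrite("pics/p5.png",cv2.resize(a,None,fx=4,fy=4,interpolation=2))
E
```

```text
u 578.6 v -82.4 z 42.9 xaxis [0.995 0.097 0.014] zax [ 0.014 -0.002 -1.   ] 0.10262322456314237 [-0.9 -0.4 -0.1] 11.1167
```

View pics/p5.png

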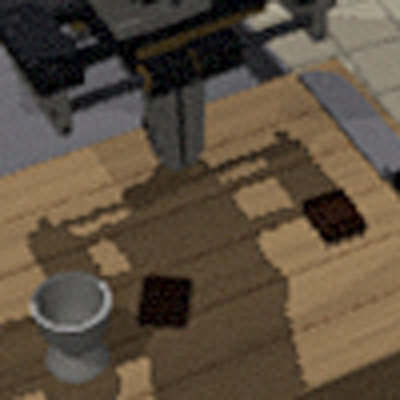

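Piece A is gone from its old place and is being pushed, hidden behind the finger. B (165,302) and C (335,215) haven't moved. Continuing over the edge.

Call:
play_rows([
  [0, -0.4, 0],
  [0, -0.4, 0.01],
  [0, -0.4, 0],
  [0, -0.4, 0],
  [0, -0.4, 0],
], yaw=[0, 0, 0, 0, 0], hand=[-1, -1, -1, -1, -1])

```text
time_s: 11.58
tcp_pos: [579.5, 24.3, 42.4]
eef_rot: [3.135, 0.147, 0.024]
wrist_force: [0.4, 0.3, 0.4]
finger_gap: 0.7
```

Call:
play_rows([
  [0, -0.4, 0],
  [0, -0.4, 0],
  [0, -0.3, 0],
  [0, 0, 0],
  [0, 0, 0],
], yaw=[0, 0, 0, 0, 0], hand=[-1, -1, -1, -1, -1])

```text
time_s: 12.0
tcp_pos: [575.8, 58.2, 42.2]
eef_rot: [3.135, 0.152, 0.023]
wrist_force: [0.5, 0.0, 0.1]
finger_gap: 0.4
```

```bash
python3 uv.py
python3 - <<'E'
from h import *
a=capture("wrist")[60:260,100:420];b=capture("scene")[170:350,250:450]
cv2.imwrite("pics/p6.png",np.hstack([cv2.resize(x,(400,300),interpolation=2) for x in(a,b)]))
for m in mark_of("choc_a_mid","wrist"): print(m["score"],m["pixel"],at("wrist",m["pixel"],27))
E
```

```text
u 578.7 v 2.7 z 42.2 xaxis [0.995 0.097 0.014] zax [ 0.015 -0.002 -1.   ] 0.4366955876934383 [0.5 0.  0.1] 12.0
0.72 [285.9, 209.6] [595.  64.  27.]
```

View pics/p6.png

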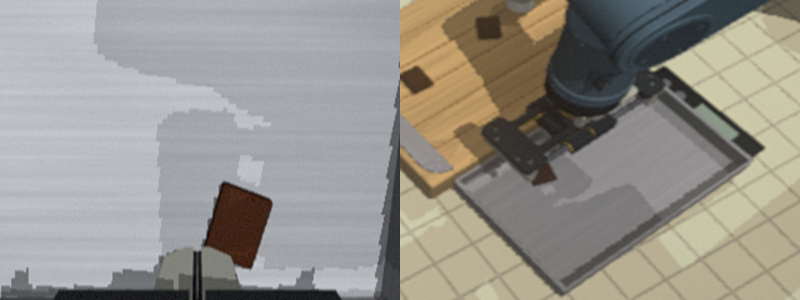

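Piece A is in the tin, at (240,225) in the left crop. Now piece C.

Call:
play_rows([
  [0, 0, -0.8],
  [0.4, 0.6, -0.6],
  [0.6, 1, 0],
  [0.6, 1, 0],
  [0.6, 1, 0],
], yaw=[0, 0, 0, 0, 0], hand=[-1, -1, -1, -1, -1])

```text
time_s: 12.57
tcp_pos: [636.5, -27.0, 79.2]
eef_rot: [3.136, 0.156, 0.015]
wrist_force: [0.8, 0.4, 0.8]
finger_gap: 0.2
```

Call:
play_rows([
  [0, 1, 0],
  [0, 1, 0],
  [0, 1, 0],
  [0, 0.8, 0],
  [0, 0, 0],
], yaw=[0, 0, 0, 0, 0], hand=[-1, -1, -1, -1, -1])

```text
time_s: 12.98
tcp_pos: [650.1, -135.6, 79.6]
eef_rot: [3.133, 0.144, 0.023]
wrist_force: [0.7, -0.2, -0.1]
finger_gap: 0.2
```

```bash
python3 uv.py
```

```text
u 634.2 v -197.3 z 79.6 xaxis [0.996 0.092 0.014] zax [ 0.015 -0.005 -1.   ] 0.2430736216189706 [ 0.7 -0.2 -0.1] 12.9833
```

Call:
play_rows([
  [0.05, 0.3, 0],
  [0, 0, 0.5],
  [0, 0, 0.5],
  [0, 0, 0.3],
  [0, 0, 0],
], yaw=[0, 0, 0, 0, 0], hand=[-1, -1, -1, -1, -1])

```text
time_s: 13.4
tcp_pos: [652.1, -144.1, 44.1]
eef_rot: [3.134, 0.139, 0.023]
wrist_force: [0.7, 0.5, -0.3]
finger_gap: 0.3
```

```bash
python3 uv.py
```

```text
u 635.3 v -206.0 z 44.1 xaxis [0.996 0.088 0.014] zax [ 0.015 -0.004 -1.   ] 0.3381752281582366 [ 0.7  0.5 -0.3] 13.4
```

Call:
play_rows([
  [0, 0, 0.07],
  [0.03, -0.3, 0],
  [0, -0.4, 0],
  [0, -0.4, 0],
  [0, -0.4, 0],
], yaw=[-0.08, 0, 0, 0, 0], hand=[-1, -1, -1, -1, -1])

```text
time_s: 13.82
tcp_pos: [648.6, -102.3, 41.4]
eef_rot: [3.134, 0.155, 0.021]
wrist_force: [-1.3, 0.2, -0.1]
finger_gap: 0.4
```

Call:
play_rows([
  [0, -0.4, 0.01],
  [0, -0.4, 0],
  [0, -0.4, 0],
  [0, -0.4, 0],
  [0, -0.4, 0],
], yaw=[0, 0, 0, 0, 0], hand=[-1, -1, -1, -1, -1])

```text
time_s: 14.23
tcp_pos: [643.6, -44.8, 42.7]
eef_rot: [3.134, 0.159, 0.025]
wrist_force: [0.0, -0.0, -0.2]
finger_gap: 0.6
```

```bash
python3 uv.py
```

```text
u 636.3 v -106.2 z 42.7 xaxis [0.995 0.101 0.015] zax [ 0.016 -0.003 -1.   ] 0.6407242853050134 [ 0.  -0.  -0.2] 14.2333
```

Call:
play_rows([
  [0, -0.4, 0.02],
  [0, -0.4, 0.0],
  [0, -0.4, 0],
  [0, -0.4, 0],
  [0, -0.4, 0],
], yaw=[0.05, 0, 0, 0, 0], hand=[-1, -1, -1, -1, -1])

```text
time_s: 14.65
tcp_pos: [638.2, 10.7, 42.2]
eef_rot: [3.134, 0.15, 0.025]
wrist_force: [0.3, 1.1, 0.6]
finger_gap: 0.5
```

Call:
play_rows([
  [0, -0.4, 0],
  [0, -0.4, 0],
  [0, -0.4, 0],
  [0, -0.3, 0],
  [0, 0, 0],
], yaw=[0, 0, 0, 0, 0], hand=[-1, -1, -1, -1, -1])

```text
time_s: 15.07
tcp_pos: [633.6, 54.6, 41.8]
eef_rot: [3.135, 0.153, 0.024]
wrist_force: [0.4, 0.4, 0.0]
finger_gap: 0.4
```

```bash
python3 uv.py
python3 - <<'E'
from h import *
a=capture("wrist")[60:260,100:420];b=capture("scene")[170:350,250:450]
cv2.imwrite("pics/p7.png",np.hstack([cv2.resize(x,(400,300),interpolation=2) for x in(a,b)]))
for m in mark_of("choc_a_mid","wrist"): print(m["score"],m["pixel"],at("wrist",m["pixel"],27))
for m in mark_of("choc_a_mid","scene"): print("scene",m["score"],m["pixel"],at("scene",m["pixel"],27),at("scene",m["pixel"],70))
E
```

```text
u 635.9 v -6.4 z 41.8 xaxis [0.995 0.097 0.015] zax [ 0.016 -0.002 -1.   ] 0.40041272266294087 [0.4 0.4 0. ] 15.0667
0.65 [204.8, 197.1] [598.  64.  27.]
scene 0.49 [316.5, 271.1] [600.  59.  27.] [614.  70.  70.]
```

View pics/p7.png

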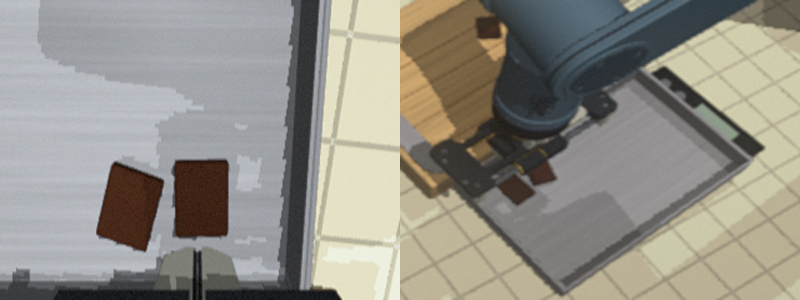

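A and C are both in the tin. Now B, clearing the egg cup with extra height.

Call:
play_rows([
  [0, 0, -1],
  [-0.6, 0.6, -1],
  [-0.9, 0.9, -0.2],
  [-0.9, 0.9, 0],
  [-0.9, 0.9, 0],
], yaw=[0, 0, 0, 0, 0], hand=[-1, -1, -1, -1, -1])

```text
time_s: 15.68
tcp_pos: [560.5, -39.4, 97.2]
eef_rot: [3.133, 0.155, 0.028]
wrist_force: [-0.4, 0.3, -0.2]
finger_gap: 0.5
```

```bash
python3 uv.py
```

```text
u 554.1 v -92.9 z 97.2 xaxis [0.995 0.099 0.018] zax [ 0.018 -0.004 -1.   ] 0.5045515808301455 [-0.4  0.3 -0.2] 15.6833
```

Call:
play_rows([
  [0, 1, 0],
  [0, 1, 0],
  [0, 1, 0],
  [0, 0.9, 0],
  [0, 0, 0],
], yaw=[0, 0, 0, 0, 0], hand=[-1, -1, -1, -1, -1])

```text
time_s: 16.1
tcp_pos: [564.8, -148.4, 99.8]
eef_rot: [3.13, 0.143, 0.028]
wrist_force: [-0.4, 0.1, 0.8]
finger_gap: 0.5
```

```bash
python3 uv.py
```

```text
u 547.9 v -201.8 z 99.8 xaxis [0.996 0.091 0.018] zax [ 0.018 -0.007 -1.   ] 0.4587690432342126 [-0.4  0.1  0.8] 16.1
```

Call:
play_rows([
  [-0.5, 0.4, 0],
  [-0.5, 0.3, 0],
  [0, 0, 0],
  [0, 0, 0.4],
  [0, 0, 0],
], yaw=[0, 0, 0, 0, 0], hand=[-1, -1, -1, -1, -1])

```text
time_s: 16.52
tcp_pos: [539.8, -171.3, 88.9]
eef_rot: [3.131, 0.132, 0.03]
wrist_force: [-0.2, 0.3, -1.0]
finger_gap: 0.5
```

```bash
python3 uv.py
python3 - <<'E'
from h import *
st=observe();im=capture("wrist")
for t,z in(("choc_a_mid",70),("eggcup_mid",88)):
  for m in mark_of(t,"wrist")[:3]: print(t,m["score"],m["pixel"],at("wrist",m["pixel"],z,st))
b=capture("side"); cv2.imwrite("pics/p8.png",np.hstack([cv2.resize(im,(400,300)),cv2.resize(b[140:260,150:310],(400,300),interpolation=2)]))
for t,z in(("choc_a_mid",70),("eggcup_mid",88)):
  for m in mark_of(t,"side")[:3]: print(t,m["score"],m["pixel"],at("side",m["pixel"],z,st))
E
```

```text
u 520.9 v -222.3 z 88.9 xaxis [0.996 0.085 0.019] zax [ 0.019 -0.007 -1.   ] 0.47430490722161556 [-0.2  0.3 -1. ] 16.5167
eggcup_mid 0.68 [150.9, 185.1] [ 473. -151.   88.]
choc_a_mid 0.44 [191.9, 155.2] [527.  53.  70.]
eggcup_mid 0.73 [198.9, 213.1] [ 475. -155.   88.]
eggcup_mid 0.73 [218.6, 202.6] [ 526. -143.   88.]
```

View pics/p8.png

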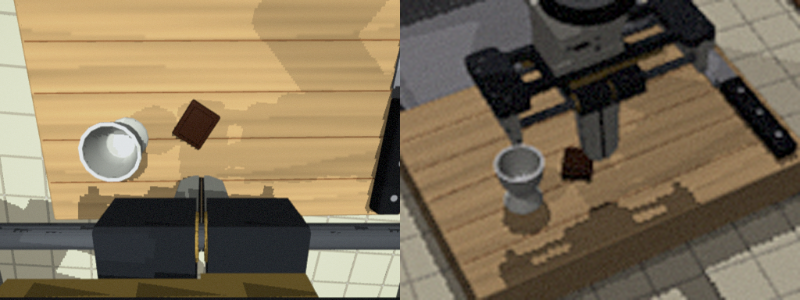

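The fingertip lines up just behind B, and the egg cup is to its left. First I'll check that the body's end tabs clear the cup's top at 112 mm.

Run:
```python
from h import *
for n,px in (("p5 left",(196,162.5)),("p5 right",(180+315/4,130+38/4))):
  for z in(110,120,130,140,150):
    w=at("side",px,z); c,s=np.cos(.096),np.sin(.096); print(n,z,"du",round(c*w[0]+s*w[1]-578.6),"dv",round(-s*w[0]+c*w[1]+82.4))
```

```text
p5 left 110 du -67 dv 12
p5 left 120 du -70 dv 2
p5 left 130 du -74 dv -8
p5 left 140 du -78 dv -19
p5 left 150 du -82 dv -30
p5 right 110 du 107 dv 15
p5 right 120 du 101 dv 5
p5 right 130 du 95 dv -6
p5 right 140 du 88 dv -17
p5 right 150 du 82 dv -27
```

Body bottom is about 126-128 mm while pushing (84 mm above the reported TCP, which agrees with the picture), against a cup top of 112 mm, so it clears by about 15 mm. Descending.

Call:
play_rows([
  [-0.05, 0, 0.5],
  [0, 0, 0.5],
  [0, 0, 0.4],
  [0, 0, 0.2],
  [0, 0, 0],
], yaw=[-0.1, 0, 0, 0, 0], hand=[-1, -1, -1, -1, -1])

```text
time_s: 17.23
tcp_pos: [543.7, -171.4, 50.8]
eef_rot: [3.126, 0.156, 0.04]
wrist_force: [-0.2, 0.2, 0.6]
finger_gap: 0.6
```

```bash
python3 uv.py
```

```text
u 524.8 v -222.7 z 50.8 xaxis [0.995 0.1   0.025] zax [ 0.026 -0.01  -1.   ] 0.5917393070050152 [-0.2  0.2  0.6] 17.2333
```

Call:
play_rows([
  [-0.2, 0, 0.15],
  [0, 0, 0.1],
  [0, 0, 0],
  [0, -0.3, 0],
  [0, -0.4, 0],
], yaw=[0.05, 0, 0, 0, 0], hand=[-1, -1, -1, -1, -1])

```text
time_s: 17.65
tcp_pos: [537.6, -155.5, 44.5]
eef_rot: [3.125, 0.144, 0.042]
wrist_force: [0.1, 0.8, 0.6]
finger_gap: 0.5
```

```bash
python3 uv.py
```

```text
u 520.2 v -206.4 z 44.5 xaxis [0.995 0.092 0.026] zax [ 0.028 -0.012 -1.   ] 0.48344588456025417 [0.1 0.8 0.6] 17.65
```

Call:
play_rows([
  [-0.03, -0.4, 0.04],
  [0, -0.4, 0.02],
  [0, -0.4, 0],
  [0, -0.4, 0],
  [0, -0.4, 0],
], yaw=[0, 0, 0, 0, 0], hand=[-1, -1, -1, -1, -1])

```text
time_s: 18.07
tcp_pos: [532.0, -99.7, 43.3]
eef_rot: [3.125, 0.144, 0.045]
wrist_force: [-0.4, -0.4, 0.1]
finger_gap: 0.3
```

```bash
python3 uv.py
```

```text
u 520.0 v -150.3 z 43.3 xaxis [0.995 0.092 0.028] zax [ 0.029 -0.012 -0.999] 0.26779206806612327 [-0.4 -0.4  0.1] 18.0667
```

Call:
play_rows([
  [0, -0.4, 0.02],
  [0, -0.4, 0.0],
  [0, -0.4, 0],
  [0, -0.4, 0],
  [0, -0.4, 0],
], yaw=[0, 0, 0, 0, 0], hand=[-1, -1, -1, -1, -1])

```text
time_s: 18.48
tcp_pos: [526.9, -43.5, 42.3]
eef_rot: [3.124, 0.147, 0.046]
wrist_force: [1.2, 0.0, -0.0]
finger_gap: 0.4
```

Call:
play_rows([
  [0, -0.4, 0.02],
  [0, -0.4, 0.0],
  [0, -0.4, 0],
  [0, -0.4, 0],
  [0, -0.4, 0],
], yaw=[0, 0, 0, 0, 0], hand=[-1, -1, -1, -1, -1])

```text
time_s: 18.9
tcp_pos: [522.1, 11.5, 41.2]
eef_rot: [3.124, 0.147, 0.048]
wrist_force: [-0.0, 0.4, 0.1]
finger_gap: 0.3
```

```bash
python3 uv.py
```

```text
u 520.8 v -38.6 z 41.2 xaxis [0.995 0.094 0.03 ] zax [ 0.031 -0.012 -0.999] 0.32459802678206956 [-0.   0.4  0.1] 18.9
```

Finish over the edge, then lift clear and move up for a final check.

Call:
play_rows([
  [0, -0.4, -0.02],
  [0, -0.4, 0.0],
  [0, -0.4, 0],
  [0, -0.2, 0],
  [0, 0, 0],
], yaw=[0, 0, 0, 0, 0], hand=[-1, -1, -1, -1, -1])

```text
time_s: 19.32
tcp_pos: [517.0, 52.8, 40.6]
eef_rot: [3.125, 0.15, 0.045]
wrist_force: [-0.3, 0.5, 0.2]
finger_gap: 0.5
```

Call:
play_rows([
  [0, 0, -1],
  [0, 0, -1],
  [0, 0, -1],
  [0, 0, -1],
  [0, 0.6, -1],
], yaw=[0, 0, 0, 0, 0], hand=[-1, -1, -1, -1, -1])

```text
time_s: 19.73
tcp_pos: [509.3, 41.5, 163.5]
eef_rot: [3.127, 0.154, 0.02]
wrist_force: [0.6, -0.1, -0.4]
finger_gap: 0.5
```

Call:
play_rows([
  [0, 0.8, -0.5],
  [0, 0.8, 0],
  [0, 0.8, 0],
  [0, 0, 0],
  [0, 0, 0],
], yaw=[0, 0, 0, 0, 0], hand=[-1, -1, -1, -1, -1])

```text
time_s: 20.15
tcp_pos: [519.8, -23.6, 185.8]
eef_rot: [3.122, 0.153, 0.042]
wrist_force: [0.7, -0.2, 0.2]
finger_gap: 0.7
```

```bash
python3 uv.py
python3 - <<'E'
from h import *
st=observe()
ims=[]
for n in("wrist","scene","side"):
    im=capture(n); ims.append(cv2.resize(im,(400,300)))
    for t,z in(("choc_a_mid",27),("eggcup_mid",88),("knife",64),("tin",18),("mug",0)):
        for m in mark_of(t,n)[:3]: print(n,t,round(m["score"],2),np.round(m["pixel"]),at(n,m["pixel"],z,st))
cv2.imwrite("pics/p9.png",np.vstack([np.hstack(ims[:2]),np.hstack([ims[2],ims[2]*0])]))
E
```

```text
u 515.2 v -73.3 z 185.8 xaxis [0.995 0.098 0.026] zax [ 0.028 -0.014 -1.   ] 0.680710099989118 [ 0.7 -0.2  0.2] 20.15
wrist choc_a_mid 0.8 [337.  95.] [599.  66.  27.]
wrist knife 0.75 [367.  92.] [618.  70.  64.]
wrist knife 0.72 [417. 250.] [704. -87.  64.]
wrist tin 0.56 [288.  47.] [544. 108.  18.]
scene choc_a_mid 0.44 [318. 271.] [597.  62.  27.]
scene eggcup_mid 0.58 [314. 170.] [ 474. -136.   88.]
scene knife 0.88 [243. 240.] [708. -80.  64.]
scene tin 0.89 [352. 279.] [541. 115.  18.]
scene mug 0.86 [179. 126.] [ 662. -493.    0.]
side choc_a_mid 0.62 [218. 157.] [600.  67.  27.]
side choc_a_mid 0.35 [279. 174.] [722. -60.  27.]
side eggcup_mid 0.82 [199. 211.] [ 478. -151.   88.]
side eggcup_mid 0.28 [231. 152.] [615.   4.  88.]
side knife 0.59 [278. 172.] [703. -86.  64.]
side knife 0.49 [226. 213.] [ 536. -159.   64.]
side tin 0.66 [192. 157.] [540. 105.  18.]
side mug 0.84 [346. 332.] [ 657. -491.    0.]
```

View pics/p9.png

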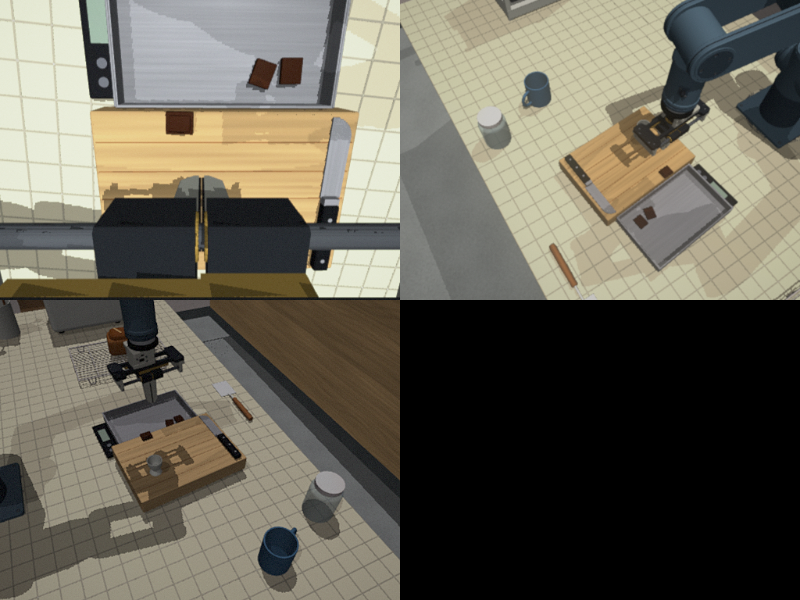

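A and C are in the tin. B slipped out to the left of the finger and lies on the board near the edge, at about (180,122) in the wrist view. I'll locate it numerically.

```bash
cat > loc.py <<'E'
from h import *
st=observe(); im=capture("wrist"); hsv=cv2.cvtColor(im,cv2.COLOR_BGR2HSV)
m=((hsv[...,2]<125)&(hsv[...,1]>110)).astype(np.uint8); m[220:]=0
n,l,s,c=cv2.connectedComponentsWithStats(m); C,S=np.cos(.096),np.sin(.096)
for i in range(1,n):
    if s[i,4]>150:
        pts=np.argwhere(l==i)[:,::-1].astype(np.float32); box=cv2.boxPoints(cv2.minAreaRect(pts))
        for z in (72,27):
            f=lambda q:(lambda w:(round(C*w[0]+S*w[1]),round(-S*w[0]+C*w[1])))(at("wrist",q,z,st))
            print(s[i],z,"uv",f(c[i]),"corners",[f(b) for b in box])
E
python3 loc.py
```

```text
[319  76  35  39 844] 72 uv (590, 9) corners [(573, -2), (583, 25), (606, 18), (597, -10)]
[319  76  35  39 844] 27 uv (602, 8) corners [(583, -3), (593, 28), (620, 20), (610, -12)]
[358  76  29  33 846] 72 uv (623, 11) corners [(611, -3), (610, 27), (635, 24), (636, -4)]
[358  76  29  33 846] 27 uv (640, 12) corners [(625, -4), (626, 29), (654, 27), (654, -6)]
[ 212  140   36   33 1082] 72 uv (492, -49) corners [(476, -33), (508, -33), (508, -64), (474, -64)]
[ 212  140   36   33 1082] 27 uv (489, -57) corners [(470, -38), (509, -39), (508, -74), (469, -74)]
```

Call:
play_rows([
  [-0.5, 0.25, 0.5],
  [-0.45, 0.2, 1],
  [0, 0, 1],
  [0, 0, 1],
  [0, 0, 0.3],
], yaw=[0, 0, 0, 0, 0], hand=[-1, -1, -1, -1, -1])

```text
time_s: 21.52
tcp_pos: [503.0, -39.5, 91.2]
eef_rot: [3.118, 0.156, 0.057]
wrist_force: [-2.0, -1.0, -0.5]
finger_gap: 0.5
```

```bash
python3 uv.py; python3 loc.py
```

```text
u 496.9 v -87.5 z 91.2 xaxis [0.994 0.1   0.036] zax [ 0.038 -0.017 -0.999] 0.4595849400733456 [-2.  -1.  -0.5] 21.5167
[ 368   45   53   55 1770] 72 uv (582, 6) corners [(566, -4), (576, 23), (598, 15), (590, -13)]
[ 368   45   53   55 1770] 27 uv (602, 9) corners [(583, -3), (594, 30), (621, 21), (612, -14)]
[ 421   44   46   48 1818] 72 uv (614, 9) corners [(601, -5), (601, 24), (626, 22), (627, -8)]
[ 421   44   46   48 1818] 27 uv (640, 13) corners [(625, -4), (625, 32), (655, 29), (656, -8)]
[ 222  135   53   49 2227] 72 uv (492, -49) corners [(475, -33), (508, -33), (509, -65), (474, -65)]
[ 222  135   53   49 2227] 27 uv (492, -57) corners [(471, -38), (513, -38), (513, -78), (471, -76)]
```

Call:
play_rows([
  [-0.2, 0, 0.5],
  [0, 0, 0.6],
  [0, 0, 0.4],
  [0, 0, 0.1],
  [0, 0, 0],
], yaw=[0, 0, 0, 0, 0], hand=[-1, -1, -1, -1, -1])

```text
time_s: 21.98
tcp_pos: [503.2, -41.5, 53.6]
eef_rot: [3.116, 0.157, 0.065]
wrist_force: [-0.8, -1.0, 0.5]
finger_gap: 0.3
```

```bash
python3 uv.py
```

```text
u 497.0 v -89.6 z 53.6 xaxis [0.994 0.101 0.04 ] zax [ 0.042 -0.019 -0.999] 0.327721468245262 [-0.8 -1.   0.5] 21.9833
```

Call:
play_rows([
  [-0.2, 0, 0.2],
  [0, 0, 0.12],
  [0, 0, 0],
  [0, -0.15, 0],
  [0, 0, 0],
], yaw=[0.08, 0, 0, 0, 0], hand=[-1, -1, -1, -1, -1])

```text
time_s: 22.4
tcp_pos: [500.2, -38.8, 47.6]
eef_rot: [3.115, 0.142, 0.072]
wrist_force: [0.5, -0.0, -0.2]
finger_gap: 0.4
```

```bash
python3 uv.py; python3 loc.py | tail -2 | head -1
```

```text
u 494.1 v -86.6 z 47.6 xaxis [0.995 0.091 0.045] zax [ 0.047 -0.02  -0.999] 0.3634120389580786 [ 0.5 -0.  -0.2] 22.4
[ 220  145   67   60 3393] 72 uv (492, -48) corners [(474, -32), (508, -32), (509, -64), (473, -64)]
```

Call:
play_rows([
  [-0.03, 0, 0.15],
  [0, 0, 0.07],
  [0, -0.3, 0],
  [0, -0.4, 0],
  [0, -0.4, 0],
], yaw=[0, 0, 0, 0, 0], hand=[-1, -1, -1, -1, -1])

```text
time_s: 22.87
tcp_pos: [498.2, -11.6, 41.5]
eef_rot: [3.114, 0.139, 0.075]
wrist_force: [0.5, -0.5, 0.1]
finger_gap: 0.6
```

```bash
python3 uv.py; python3 loc.py
```

```text
u 494.8 v -59.3 z 41.5 xaxis [0.995 0.089 0.047] zax [ 0.049 -0.021 -0.999] 0.5790199842096351 [ 0.5 -0.5  0.1] 22.8667
[ 456   79   56   56 2553] 72 uv (607, 14) corners [(595, 1), (595, 30), (618, 27), (621, -3)]
[ 456   79   56   56 2553] 27 uv (641, 13) corners [(625, -4), (624, 33), (656, 28), (658, -9)]
[ 393   81   65   64 2519] 72 uv (577, 11) corners [(562, 2), (570, 28), (593, 19), (585, -7)]
[ 393   81   65   64 2519] 27 uv (603, 8) corners [(582, -3), (594, 30), (623, 19), (612, -15)]
[ 219  175   69   45 2832] 72 uv (491, -31) corners [(474, -19), (510, -19), (510, -44), (473, -43)]
[ 219  175   69   45 2832] 27 uv (493, -45) corners [(471, -29), (515, -31), (516, -62), (469, -60)]
```

Call:
play_rows([
  [-0.03, -0.4, -0.02],
  [0, -0.4, 0],
  [0, -0.4, 0],
  [0, -0.4, 0],
  [0, -0.4, 0],
], yaw=[0, 0, 0, 0, 0], hand=[-1, -1, -1, -1, -1])

```text
time_s: 23.33
tcp_pos: [491.5, 45.5, 40.7]
eef_rot: [3.115, 0.142, 0.075]
wrist_force: [-1.2, -0.2, -0.7]
finger_gap: 0.6
```

```bash
python3 uv.py; python3 loc.py|tail -2
```

```text
u 493.6 v -1.8 z 40.7 xaxis [0.995 0.091 0.047] zax [ 0.049 -0.02  -0.999] 0.5994892148127545 [-1.2 -0.2 -0.7] 23.3333
[229 200  50  20 978] 72 uv (491, 20) corners [(478, 25), (504, 25), (504, 15), (478, 15)]
[229 200  50  20 978] 27 uv (493, 4) corners [(476, 10), (508, 10), (509, -4), (475, -3)]
```

Call:
play_rows([
  [0, 0, -1],
  [0, 0, -1],
  [0, 0, -1],
  [0, 0, -1],
  [0, 0.6, -1],
], yaw=[0, 0, 0, 0, 0], hand=[-1, -1, -1, -1, -1])

```text
time_s: 23.8
tcp_pos: [480.1, 40.2, 163.9]
eef_rot: [3.12, 0.153, 0.049]
wrist_force: [0.4, 0.7, -0.2]
finger_gap: 0.6
```

Call:
play_rows([
  [0, 0.5, -0.5],
  [0, 0.5, 0],
  [0, 0, 0],
  [0, 0, 0],
  [0, 0, 0],
], yaw=[0, 0, 0, 0, 0], hand=[-1, -1, -1, -1, -1])

```text
time_s: 24.22
tcp_pos: [485.9, 14.6, 184.6]
eef_rot: [3.116, 0.154, 0.069]
wrist_force: [0.7, -0.1, 0.6]
finger_gap: 0.4
```

```bash
python3 uv.py; python3 loc.py
python3 - <<'E'
from h import *
st=observe()
for n in("wrist","scene","side"):
    im=capture(n); cv2.imwrite(f"pics/end_{n}.png",im)
    for t,z in(("eggcup_mid",88),("knife",64),("tin",18),("mug",0)):
        for m in mark_of(t,n)[:1]: print(n,t,round(m["score"],2),np.round(m["pixel"]),at(n,m["pixel"],z,st))
E
```

```text
u 485.0 v -32.0 z 184.6 xaxis [0.994 0.099 0.043] zax [ 0.045 -0.019 -0.999] 0.4359745240661673 [ 0.7 -0.1  0.6] 24.2167
[379 115  29  31 782] 72 uv (618, 17) corners [(606, 2), (606, 32), (631, 30), (632, -1)]
[379 115  29  31 782] 27 uv (640, 12) corners [(625, -4), (625, 30), (654, 27), (655, -7)]
[341 116  35  36 765] 72 uv (586, 13) corners [(570, 3), (579, 31), (602, 22), (593, -6)]
[341 116  35  36 765] 27 uv (602, 8) corners [(583, -3), (593, 28), (620, 19), (611, -14)]
[242 132  31  25 754] 72 uv (490, 3) corners [(476, 14), (504, 15), (505, -8), (475, -8)]
[242 132  31  25 754] 27 uv (492, -3) corners [(475, 10), (507, 9), (508, -17), (476, -17)]
wrist knife 0.59 [438. 282.] [707. -87.  64.]
wrist tin 0.73 [311.  87.] [541. 108.  18.]
scene eggcup_mid 0.84 [310. 166.] [ 477. -150.   88.]
scene knife 0.57 [242. 239.] [708. -83.  64.]
scene tin 0.94 [350. 280.] [546. 114.  18.]
scene mug 0.57 [175. 125.] [ 670. -501.    0.]
side eggcup_mid 0.75 [198. 209.] [ 476. -144.   88.]
side knife 0.73 [278. 174.] [701. -91.  64.]
side tin 0.74 [193. 153.] [546. 118.  18.]
side mug 0.71 [349. 334.] [ 661. -495.    0.]
```

```bash
python3 -c "
from cell import *
print(close_job())"
```

```text
the job is handed in; nothing more can be done
None
```

I swept all three chocolate pieces into the tin with closed fingertips and handed the job in at about 24.5 s. `close_job()` reports no verdict.

- **First pass over A:** the fingertips passed above it without touching. A gentle touch on the bare board showed the tip really sits about 25 mm higher than the reported TCP, so I lowered every later push by that much.
- **Piece B:** it slipped out to the left of the finger on its first push and stayed on the board edge. I lined up again and pushed it in.
- **Chocolate, last check:** in board-aligned coordinates A is at (602, 8), C at (640, 12) and B at (492, -3) mm. The tin spans about 411 to 691 by -31 to 149 mm. Their sizes in the wrist image fit pieces lying on the tin floor.
- **Other things, last check:** the detector marks for the tin, egg cup, knife and mug were within about 10 mm of their starting values, which is its noise. I had used all 12 picture views by then, so I checked B's final place and these positions only by the numbers, not by eye. I made no separate measurement of egg-cup or tin tilt, though the egg cup looked upright in the last picture I viewed.
- **Arm:** it ended with its tip more than 100 mm above the board and touching nothing, and the wrist force was under 1 N.

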